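# Put the coffee burner back together and set the pot on it

## Robot

A 6-joint arm with a two-finger parallel gripper is mounted at the origin on a cart in front of the work surface, level with it; the furniture and walls round the work are solid. World frame = base frame: x ahead of the robot, y to its left, z up, the work surface at z = 0. Lengths are in m, angles in degrees, forces in N, time in s.
With the tool pointing down it reaches from about 0.3 to 0.75 m from the base axis. Payload 8.5 kg.
Tool frame: the origin (TCP) lies between the finger pads; the fingertips stand env.finger_overhang ahead of it and the grasp point (between the pads) lies 2 mm behind it (env.finger_overhang is the distance from the TCP to the fingertips, in m); z points along the fingers, y is the line along which they close (so a half turn about z gives the same grasp; the last joint's range is limited). The gripper opens to 85 mm and grips with 20 to 120 N. Pads are 22 mm wide; open, the fingers measure 114 mm over their backs; the gripper's body (76 mm by 85 mm) begins 54 mm behind the grasp point. The pads swing forward as they close: fully open they stand 13 mm farther back than shut.
Start: joints at [-83.44, 21.807, 74.336, -0, 83.858, -12.336], TCP at [0.178, -0.52, 0.248] pointing down, gripper open.
Joint ranges: [-178.18, 178.18], [-50.72, 133.34], [12.68, 142.11], [-81.47, 261.47], [9.98, 163.14], [-165.26, 165.26]. Speed limits (degrees/s): [136.94, 136.94, 180, 180, 180, 180].

## Interface

Orientations are given as a 3x3 rotation matrix whose columns are the frame's x, y, z axes.
In Python, from rig import env gives the robot as it stands. The module is installed in compiled form; this text tells all that it offers.
- The arm moves only by the tool jog_arm, never from a script. Its arguments are lists of equal length, an entry for each row: "hand": the finger opening in m, from 0 to 0.0854; "travel": the shift along the world's x, y, z in m, a list of three; "yaw": the turn about the world's z in rad. A call has exactly 5 rows; each row shifts and turns the commanded pose from where the row before left it; what a row does not reach is not made up. A row lasts 1/8 s, in which the tool goes at most 62.5 mm and 10.7 degrees, less where a joint would pass 70% of its speed; a pose out of reach is approached as far as the arm can. A call is refused whole if a number of a shift passes 0.0625 or a number of a turn 0.188, either way. A call with a gripper value outside its range is refused whole. The fingers move at their own pace and stop on an object; "grip_force" is the grip in N (left out, the last holds). Time passes only in rows, so rows that do not move let the fingers close, or fill a call up. It gives the time, the measured TCP pose, the force, the opening and the grip force at its end, in the units of the state.
- env.observe(): the state, without advancing time (a new reading comes with each control period).
- env.get_image(name): name is "scene" or "top"; returns the picture (384x512x3 uint8, red, green, blue); there is no depth.
- env.calibration(name): a dict with "fx", "fy", "cx", "cy" (pixels), "position" and "rotation" of the camera in the world. Camera axes: x right, y down, z forward; pixel columns grow to the right and rows downward; lengths in m; the calibration is good to about 2 mm. A picture is of the moment at which its call begins. calibration takes no time and is no camera call.
- env.close_job(): hands the job in; it is judged then, once.
The state is a dict: "time_s": time; "q": joint angles; "qvel": joint speeds; "joint_efforts": joint torques, N m; "position": TCP position; "tool_rot": TCP orientation; "ft_force": force on the tool from outside, world axes, zero at the start; "wrist_torque": the same for the moment, N m; "grip_width": finger opening in m; "gripper_force": force on a finger pad.
Only numpy, scipy, OpenCV 4.12 (cv2) and the standard library are available. Lean on these libraries where they do the work, as an engineer would, in place of code of your own. Each camera call takes 0.05 s, during which the arm holds its last target. There are 200 camera calls.

## Task

Put the little burner back together on its round stand: seat the burner head whose holes match the stand's studs fully down on the studs, then put the cap over its hub, then stand the pan support round them inside the stand's rim, and last stand the coffee pot upright in the middle of the pan support. Leave the two burner heads that do not fit, the spice jar, the teaspoon and the matches where they are, and do not tip the pot over.

Things in the scene. Friction and masses are not known exactly. Their poses are not given: they have to be found in the camera images.
- burner_stand: Burner stand, fixed: round white foot 128 mm across, dark pan in its top. Origin: centre of the underside, z up. Pan floor 30 mm above it; rim round the pan: inner radius 58 mm, top at 36 mm. Three brass studs, 7 mm thick, tips tapered, stand 9 mm up from the floor, 22 mm from the axis, at 0 and +-120 degrees from its own +x. A black tap knob juts 17 mm along its own -x.
- head_3: Aluminium burner head, loose, 120 g: round flange 66 mm across, 8 mm thick, with a hub 26 mm across in its middle up to 26 mm (grip the hub). Three holes: fits the studs, 3 mm play all round; seated, it lies on the pan floor. Holes 14 mm across, right through, 22 mm from the axis, at 0 and +-120 degrees from its own +x. Origin: centre of the underside, z up.
- head_2: Aluminium burner head, loose, 120 g: round flange 66 mm across, 8 mm thick, with a hub 26 mm across in its middle up to 26 mm (grip the hub). Two holes: does not fit, leave it. Holes 14 mm across, right through, 22 mm from the axis, at 0 and 180 degrees from its own +x. Origin: centre of the underside, z up.
- head_4: Aluminium burner head, loose, 120 g: round flange 66 mm across, 8 mm thick, with a hub 26 mm across in its middle up to 26 mm (grip the hub). Four holes: does not fit, leave it. Holes 14 mm across, right through, 22 mm from the axis, at 0, 90, 180, 270 degrees from its own +x. Origin: centre of the underside, z up.
- cap: Burner cap, loose, 100 g: plain round steel disc with a domed top, no holes, 48 mm across, 16 mm high, lying right way up; rim upright to 11 mm (grip across it). A recess in its underside, 36 mm across and 7 mm deep, goes over a head's hub: seated, its origin is 19 mm above the head's. Origin: centre of the bottom edge, z up.
- pan_support: Pan support, loose, about 140 g, steel: foot ring of radius 44 to 50 mm, 7 mm high; four legs carry arms pointing inwards along its own +-x and +-y, 16 to 50 mm from its axis, 9 mm wide, underside at 42 and top at 52 mm height: pinch one arm from above. Origin: centre of the ring's underside, z up. Stands on the pan floor inside the rim, 8 mm play, over the cap (cap top 35 mm above that floor).
- coffee_pot: Coffee pot, loose, about 400 g, closed, aluminium, 122 mm high with lid knob: foot 72 mm across, waist at 52 mm height, straight nearly round upper body 58 mm across from 62 to 102 mm (grip there across its own x). Black handle along its own +y to 67 mm from the axis, at 45 to 105 mm height; small spout on -y. Origin: centre of the underside, z up.
- spice_jar: Glass spice jar with a red lid, 45 mm across, 106 mm high; origin: centre of the underside. Not part of the job: leave it. It stands to the right of the coffee maker, a fixed machine 330 mm tall with its front corner at about x 0.51, y -0.11, reaching from y -0.24 to 0 further back: go round it on the robot side. Cupboard and shelf hang above the back left from 530 mm up.
- teaspoon: Metal teaspoon, 139 x 30 x 10 mm, long axis along its own x; origin: centre of the underside. Not part of the job: leave it.
- matches: Small box of matches lying flat, 37 x 55 x 16 mm; origin: centre of the underside. Not part of the job: leave it.
There are look-alikes about, which are no part of the job. Leave any green look-alike of the cap alone.

How it is judged:
By the outcome, as a careful person would: the job done as asked, in the order asked, and still so for the second after the job is handed in, with the robot touching nothing.
It also fails if it takes over 134 s, if anything falls off the work surface, if the arm or the gripper's body presses on something with over 40 N, if the wrist force passes 120 N, or if a joint passes its speed limit or range.

## Working session

There is one attempt and no reset: what is moved stays moved. The work goes in short steps, Python scripts to look and compute and a tool call to move; the robot and the scene stay as the last step left them, time stands still between calls to the robot, and variables do not carry over. Pictures are saved under pics/ and viewed, at most 14 in all, crops included, and the job is handed in when it is done.

Besides the shell and the picture viewer there is one more tool, called after ">>>" as name([rows], argument=value, ...), one row to a line, values as JSON. jog_arm: Moves the arm, as the interface text tells. Its arguments: {"type":"object","properties":{"hand":{"type":"array"},"travel":{"type":"array"},"yaw":{"type":"array"},"grip_force":{"type":"number"}},"required":["hand","travel","yaw"]}

```bash
mkdir -p pics
python3 - <<'E'
from rig import env
import cv2
for n in("scene","top"):
    im=env.get_image(n); cv2.imwrite(f"pics/{n}0.png",cv2.resize(im[:,:,::-1],(800,600),interpolation=cv2.INTER_CUBIC))
    cv2.imwrite(f"{n}_raw.png",im[:,:,::-1])
    print(n,env.calibration(n))
print(env.observe(),env.finger_overhang)
E
```

```text
scene {'fx': 394.32947844037653, 'fy': 394.32947844037653, 'cx': 255.63899299893004, 'cy': 194.66636016341351, 'position': array([ 0.58430625, -0.62570175,  1.0746229 ]), 'rotation': array([[ 0.9704936 ,  0.20649863, -0.12450092],
       [ 0.24099622, -0.81367654,  0.52900974],
       [ 0.00793631, -0.54340483, -0.83943327]])}
top {'fx': 399.01456110692726, 'fy': 399.01456110692726, 'cx': 253.47325259629972, 'cy': 197.0202250046516, 'position': array([0.25628165, 0.01577001, 1.12912105]), 'rotation': array([[-0.00873168, -0.98657088,  0.16310012],
       [-0.99966194,  0.01260679,  0.02273917],
       [-0.02448997, -0.16284643, -0.98634744]])}
{'time_s': 0.1, 'q': array([-8.34401616e+01,  2.18386238e+01,  7.43776156e+01, -2.55934308e-04,
        8.38594139e+01, -1.23360817e+01]), 'qvel': array([ 0.11674675, -0.07024117, -0.17007196, -0.01339367, -0.05443979,
       -0.04271545]), 'joint_efforts': array([ 3.13052733e-03, -4.49224126e+01, -2.31657082e+01, -1.72883711e-04,
        3.69727495e-03,  4.74240039e-06]), 'position': array([ 0.17808438, -0.5201254 ,  0.24777596]), 'tool_rot': array([[ 9.46108287e-01,  3.23850405e-01, -1.55255593e-04],
       [ 3.23850323e-01, -9.46107419e-01,  1.31124659e-03],
       [ 2.77759272e-04, -1.29086084e-03, -9.99999128e-01]]), 'ft_force': array([-0.55139617, -0.65226793, -0.25451073]), 'wrist_torque': array([0.08354676, 0.00390205, 0.02586684]), 'gripper_force': 0.0, 'grip_width': 0.08550199287007165} 0.017
```

View pics/scene0.png

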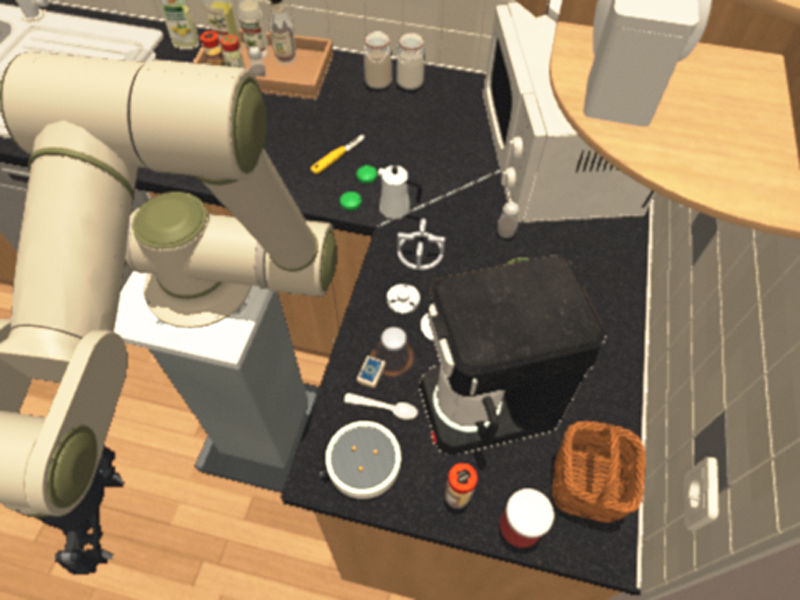

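View pics/top0.png

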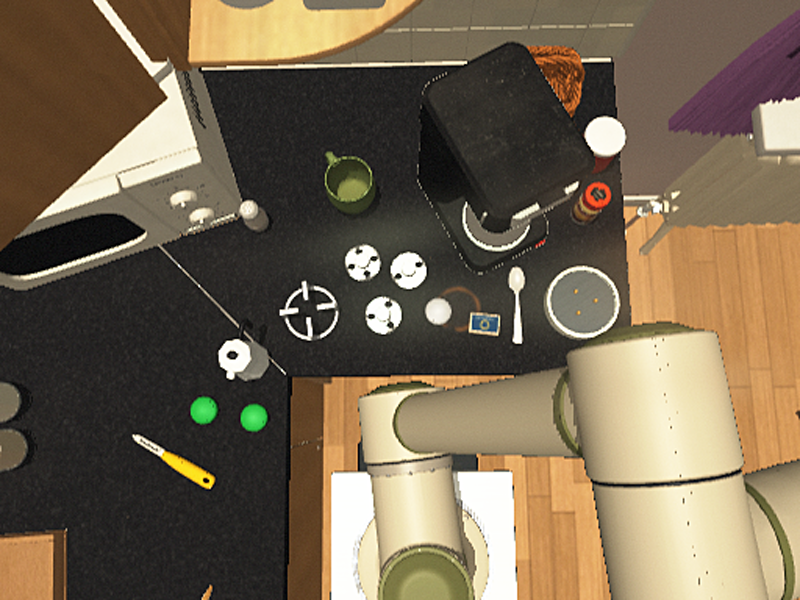

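The top view shows the stand at (582,302), heads at (363,263), (408,271) and (383,315), the cap at (438,311), the pan support at (309,311) and the pot at (240,357), with green look-alikes lower left. The scene view shows the stand at (363,459). I'll zoom in next.

Run:
```python
import cv2,numpy as np
im=cv2.imread("top_raw.png")
a=cv2.resize(im[150:250,170:303],(798,600),interpolation=cv2.INTER_CUBIC)
cv2.imwrite("pics/c1.png",a)
# right: stand (x6) and pot (x6)
b=np.hstack([cv2.resize(im[165:225,345:405],(400,400),interpolation=cv2.INTER_CUBIC),cv2.resize(im[195:255,130:190],(400,400),interpolation=cv2.INTER_CUBIC)])
cv2.imwrite("pics/c2.png",b)
```

```text
(no output)
```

View pics/c1.png

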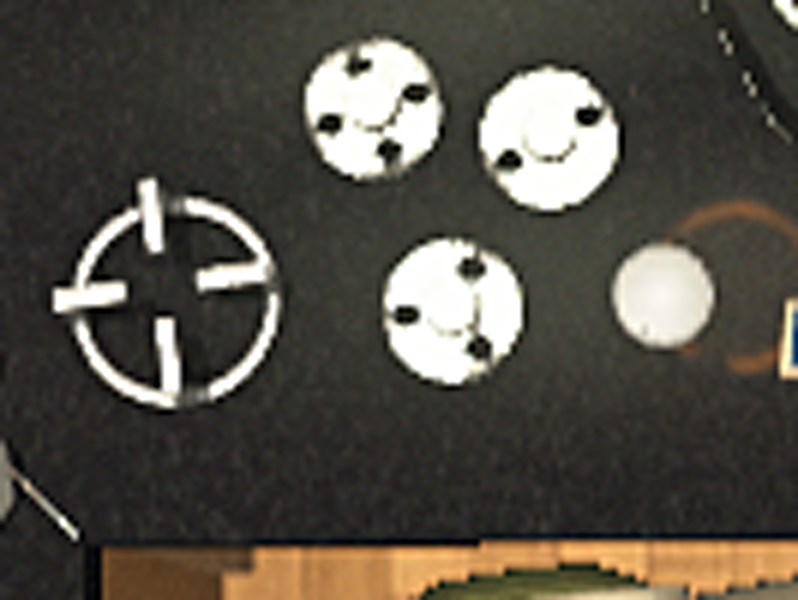

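View pics/c2.png

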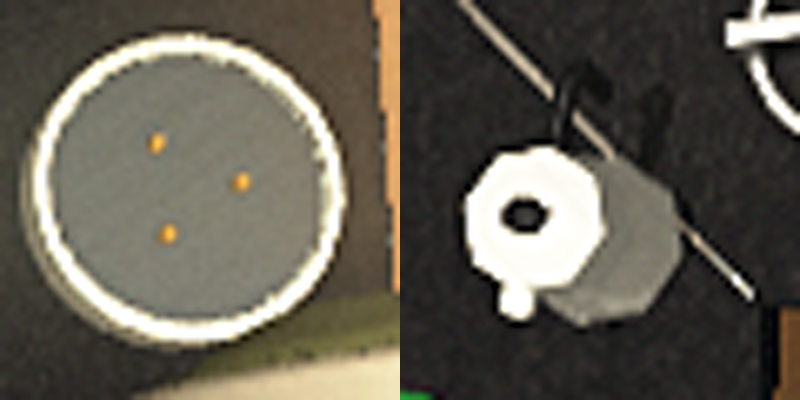

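Crop 1: the three-hole head is centred at (453,310) with holes at (404,314), (472,268), (480,347). The cap is at (663,295), and the support's ring is at (177,300) with arms crossing near (161,288). Crop 2: stand studs are at (157,143), (242,182), (168,234). The pot lid is at (535,215), knob (523,215), spout (517,300) and handle at the top.

```bash
cat > h.py <<'E'
import numpy as np
from rig import env
def ray(cam,uv,z):
    c=env.calibration(cam); uv=np.atleast_2d(uv).astype(float)
    d=np.c_[(uv[:,0]-c["cx"])/c["fx"],(uv[:,1]-c["cy"])/c["fy"],np.ones(len(uv))]@c["rotation"].T
    return c["position"]+d*((z-c["position"][2])/d[:,2])[:,None]
def proj(cam,P):
    c=env.calibration(cam); p=(np.atleast_2d(P)-c["position"])@c["rotation"]
    return np.c_[p[:,0]/p[:,2]*c["fx"]+c["cx"],p[:,1]/p[:,2]*c["fy"]+c["cy"]]
def crop(pts,s,x0,y0): return (np.array(pts,float)+.5)/s-.5+[x0,y0]
E
python3 - <<'E'
from h import *
np.set_printoptions(precision=4,suppress=True)
c1=lambda p,z:ray("top",crop(p,6,170,150),z)[:,:2]
L=lambda p,z:ray("top",crop(p,400/60,345,165),z)[:,:2]
R=lambda p,z:ray("top",crop(np.array(p)-[400,0],400/60,130,195),z)[:,:2]
def ang(P): 
    d=P-P.mean(0);return P.mean(0),np.degrees(np.arctan2(d[:,1],d[:,0])),np.linalg.norm(d,axis=1)
print("h3",c1([[453,310]],.006),*ang(c1([[404,314],[472,268],[480,347]],.008)))
print("others",c1([[373,109],[549,139]],.006))
print("cap",c1([[663,295]],.010))
print("ring",c1([[177,300]],.004))
a=c1([[90,298],[235,277],[151,215],[168,358]],.052);print("arms",*ang(a)); print(a)
print("ends outer",c1([[52,300],[147,180]],.052))
print("stand rim",L([[190,190]],.036),*ang(L([[157,143],[242,182],[168,234]],.038)))
print("pot lid",R([[535,215]],.104),"knob",R([[523,215]],.122),"spout",R([[517,300]],.1),"handle",R([[585,80]],.1))
print("spoon,jar,matches",ray("top",np.array([[517,305],[598,190],[485,324]])*.64,.01)[:,:2])
E
```

```text
h3 [[0.4301 0.0657]] [0.43   0.0661] [  94.589   -25.8267 -143.9189] [0.0229 0.0221 0.0223]
others [[0.5286 0.1038]
 [0.5126 0.0191]]
cap [[ 0.4354 -0.0339]]
ring [[0.4369 0.1977]]
arms [0.4354 0.1973] [  98.3428  -83.0754    8.64   -173.598 ] [0.0329 0.0342 0.0339 0.0331]
[[0.4306 0.2299]
 [0.4395 0.1634]
 [0.4689 0.2024]
 [0.4025 0.1937]]
ends outer [[0.4299 0.2473]
 [0.4854 0.2045]]
stand rim [[ 0.4439 -0.2895]] [ 0.4451 -0.2886] [ 33.4307 -86.0817 153.9015] [0.022  0.0219 0.0221]
pot lid [[0.351  0.3085]] knob [[0.3494 0.308 ]] spout [[0.3184 0.3156]] handle [[0.4043 0.2917]]
spoon,jar,matches [[ 0.4438 -0.1777]
 [ 0.659  -0.3367]
 [ 0.4097 -0.1188]]
```

Run:
```python
from h import *
import cv2
np.set_printoptions(precision=4,suppress=True)
for cam,box in(("top",(345,165,60,60)),("scene",(205,265,60,60))):
    im=cv2.imread(cam+"_raw.png").astype(int);x,y,w,h=box;s=im[y:y+h,x:x+w]
    W=np.clip(s[...,2]-s[...,0]-40,0,None)
    r=np.hypot(*np.mgrid[-30:30,-30:30]);W[r>19]=0
    n,l,st,ce=cv2.connectedComponentsWithStats((W>0).astype(np.uint8))
    P=[]
    for i in range(1,n):
        if st[i,4]>1:
            yy,xx=np.where(l==i);ww=W[yy,xx];P.append([(xx*ww).sum()/ww.sum()+x,(yy*ww).sum()/ww.sum()+y])
    print(cam,np.array(P)); Q=ray(cam,P,.037)[:,:2];print(Q,Q.mean(0),np.degrees(np.arctan2(*(Q-Q.mean(0)).T[::-1])))
im=cv2.imread("scene_raw.png");cv2.imwrite("pics/s1.png",cv2.resize(im[130:240,220:350],None,fx=5,fy=5,interpolation=cv2.INTER_CUBIC))
for n,p in dict(h3=[.43,.066,.008],cap=[.4354,-.034,.016],ring=[.4365,.1975,.004],cross=[.4354,.1973,.052],knob=[.35,.308,.122]).items():
    print(n,proj("scene",p),(proj("scene",p)-[220,130])*5)
```

```text
top [[368.0913 186.0388]
 [380.8238 191.8871]
 [369.7957 199.6712]
 [393.     198.8889]
 [390.6667 204.3333]
 [373.1    213.    ]]
[[ 0.4636 -0.2766]
 [ 0.4467 -0.3106]
 [ 0.4254 -0.2792]
 [ 0.4268 -0.3426]
 [ 0.4117 -0.3353]
 [ 0.3884 -0.2861]] [ 0.4271 -0.3051] [  37.9173  -15.7322   93.7871  -90.5144 -116.95    153.8891]
scene [[226.0172 286.4521]
 [239.741  288.8147]
 [230.3638 299.4644]]
[[ 0.424  -0.2805]
 [ 0.4619 -0.2778]
 [ 0.4453 -0.3123]] [ 0.4438 -0.2902] [153.9037  34.2518 -85.8846]
h3 [[258.2502 190.0232]] [[191.251 300.116]]
cap [[252.3051 215.0447]] [[161.5256 425.2236]]
ring [[269.1798 160.102 ]] [[245.899  150.5101]]
cross [[269.3744 151.1847]] [[246.8722 105.9237]]
knob [[252.6775 108.0792]] [[ 163.3873 -109.604 ]]
```

View pics/s1.png

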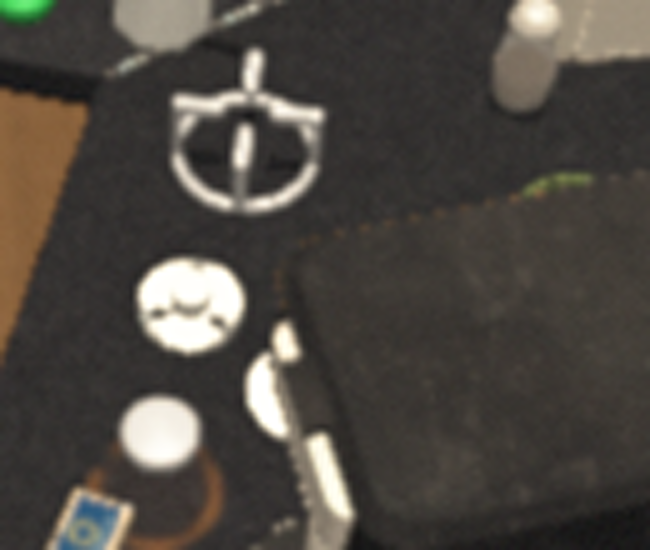

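>>> jog_arm([
  [0.021,0.049,0],
  [0.021,0.049,0],
  [0.021,0.049,0],
  [0.021,0.049,0],
  [0.021,0.049,0],
], hand=[0.06,0.06,0.06,0.06,0.06], yaw=[0,0,0,0,0], grip_force=60)

```text
time_s: 0.72
position: [0.2834, -0.2736, 0.2482]
tool_rot: [[0.946, 0.323, 0.0], [0.323, -0.946, 0.0], [0.0, -0.0, -1.0]]
ft_force: [0.2, -0.4, -0.6]
grip_width: 0.0597
gripper_force: 0.0
```

>>> jog_arm([
  [0.021,0.049,0],
  [0.021,0.049,0],
  [0.021,0.049,-0.01],
  [0.021,0.049,-0.02],
  [0.021,0.049,-0.03],
], hand=[0.06,0.06,0.06,0.06,0.06], yaw=[0,0,0,0,0])

```text
time_s: 1.35
position: [0.3889, -0.0288, 0.1881]
tool_rot: [[0.946, 0.324, 0.002], [0.324, -0.946, -0.001], [0.002, 0.002, -1.0]]
ft_force: [0.2, -1.3, 0.5]
grip_width: 0.06
gripper_force: 0.0
```

>>> jog_arm([
  [0.02,0.048,0],
  [0.022,0.0477,0],
  [0,0,-0.05],
  [0,0,-0.04],
  [0,0,-0.03],
], hand=[0.06,0.06,0.06,0.06,0.06], yaw=[0,0,0,0,0])

```text
time_s: 1.98
position: [0.4296, 0.0656, 0.0667]
tool_rot: [[0.946, 0.324, -0.002], [0.324, -0.946, 0.0], [-0.001, -0.001, -1.0]]
ft_force: [0.0, 0.2, 0.1]
grip_width: 0.06
gripper_force: 0.0
```

>>> jog_arm([
  [0,0,-0.02],
  [0,0,-0.01],
  [0,0,-0.01],
  [0,0,0],
  [0,0,0],
], hand=[0.06,0.06,0.06,0.06,0.06], yaw=[0,0,0,0,0])

```text
time_s: 2.6
position: [0.4304, 0.0653, 0.0288]
tool_rot: [[0.946, 0.324, 0.001], [0.324, -0.946, -0.0], [0.001, 0.0, -1.0]]
ft_force: [-0.4, -0.4, 0.3]
grip_width: 0.0598
gripper_force: 0.0
```

>>> jog_arm([
  [0,0,0],
  [0,0,0],
  [0,0,0],
  [0,0,0],
  [0,0,0],
], hand=[0.04,0.02,0.015,0.01,0.01], yaw=[0,0,0,0,0])

```text
time_s: 3.22
position: [0.4303, 0.0653, 0.0289]
tool_rot: [[0.946, 0.324, 0.001], [0.324, -0.946, -0.0], [0.001, 0.0, -1.0]]
ft_force: [-1.7, -0.2, 7.5]
grip_width: 0.0225
gripper_force: 58.4
```

>>> jog_arm([
  [0,0,0.005],
  [0,0,0.015],
  [0,0,0.02],
  [0,0,0],
  [0,0,0],
], hand=[0.01,0.01,0.01,0.01,0.01], yaw=[0,0,0,0,0])

```text
time_s: 3.85
position: [0.4298, 0.0654, 0.0679]
tool_rot: [[0.946, 0.324, -0.001], [0.324, -0.946, 0.0], [-0.001, -0.0, -1.0]]
ft_force: [0.3, -0.0, -1.2]
grip_width: 0.0226
gripper_force: 58.9
```

Run:
```python
from h import *
import cv2
np.set_printoptions(precision=4,suppress=True)
a=env.get_image("top")[:,:,::-1];b=env.get_image("scene")[:,:,::-1]
p=proj("top",[.43,.066,.04])[0].astype(int);q=proj("scene",[.43,.066,.04])[0].astype(int);print(p,q)
f=lambda im,c:cv2.resize(im[c[1]-32:c[1]+32,c[0]-32:c[0]+32],(400,400),interpolation=cv2.INTER_CUBIC)
cv2.imwrite("pics/g1.png",np.hstack([f(a,p),f(b,q)]));print(env.observe()["ft_force"],env.observe()["grip_width"])
```

```text
[244 199] [258 184]
[ 0.4613 -0.6781 -1.8889] 0.022945677282807005
```

View pics/g1.png

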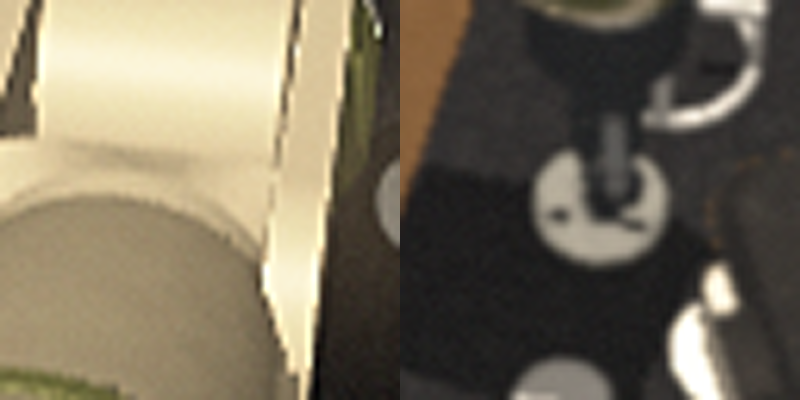

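>>> jog_arm([
  [0,0,0.05],
  [-0.015,0,0.05],
  [-0.015,-0.05,0],
  [0,-0.05,0],
  [0,-0.05,0],
], hand=[0.01,0.01,0.01,0.01,0.01], yaw=[0.103,0.103,0.103,0.103,0.103])

```text
time_s: 4.58
position: [0.3997, -0.086, 0.168]
tool_rot: [[0.661, 0.75, -0.0], [0.75, -0.661, 0.0], [-0.0, -0.0, -1.0]]
ft_force: [0.8, 0.1, -1.3]
grip_width: 0.0227
gripper_force: 59.2
```

>>> jog_arm([
  [0,-0.05,0],
  [0,-0.05,0],
  [0,-0.05,0],
  [0.015,-0.05,0],
  [0.015,-0.0047,0],
], hand=[0.01,0.01,0.01,0.01,0.01], yaw=[0.103,0.103,0.103,0.103,0.103])

```text
time_s: 5.2
position: [0.4301, -0.2923, 0.1672]
tool_rot: [[0.21, 0.978, -0.001], [0.978, -0.21, 0.0], [0.0, -0.001, -1.0]]
ft_force: [-1.0, 0.5, -3.1]
grip_width: 0.023
gripper_force: 59.2
```

>>> jog_arm([
  [0.015,0,0],
  [0,0,-0.03],
  [0,0,-0.03],
  [0,0,-0.02],
  [0,0,0],
], hand=[0.01,0.01,0.01,0.01,0.01], yaw=[0,0,0,0,0])

```text
time_s: 5.82
position: [0.4449, -0.288, 0.087]
tool_rot: [[0.21, 0.978, -0.003], [0.978, -0.21, 0.003], [0.002, -0.003, -1.0]]
ft_force: [0.3, -0.2, -1.0]
grip_width: 0.0226
gripper_force: 59.2
```

Run:
```python
from h import *
import cv2
np.set_printoptions(precision=4,suppress=True)
T=.059
a=env.get_image("top")[:,:,::-1].copy();b=env.get_image("scene")[:,:,::-1].copy()
cv2.imwrite("b_raw.png",b);cv2.imwrite("a_raw.png",a)
S=np.array([.445,-.289,0]);C=S+[0,0,.059]
out=[]
t=np.linspace(0,2*np.pi,60)
for n,im in(("top",a),("scene",b)):
    p=proj(n,C)[0].astype(int);k=400/64
    m=cv2.resize(im[p[1]-32:p[1]+32,p[0]-32:p[0]+32],(400,400),interpolation=cv2.INTER_CUBIC)
    def dr(P,col):
        uv=((proj(n,P)-(p-32)+.5)*k-.5).round().astype(int)
        cv2.polylines(m,[uv],True,col,1)
    dr(C+np.c_[.033*np.cos(t),.033*np.sin(t),0*t+.008],(0,0,255))
    for g in np.radians([34,154,274]): dr(C+[.022*np.cos(g),.022*np.sin(g),.008]+np.c_[.007*np.cos(t),.007*np.sin(t),0*t],(0,255,0))
    out.append(m)
cv2.imwrite("pics/g2.png",np.hstack(out))
```

```text
(no output)
```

View pics/g2.png

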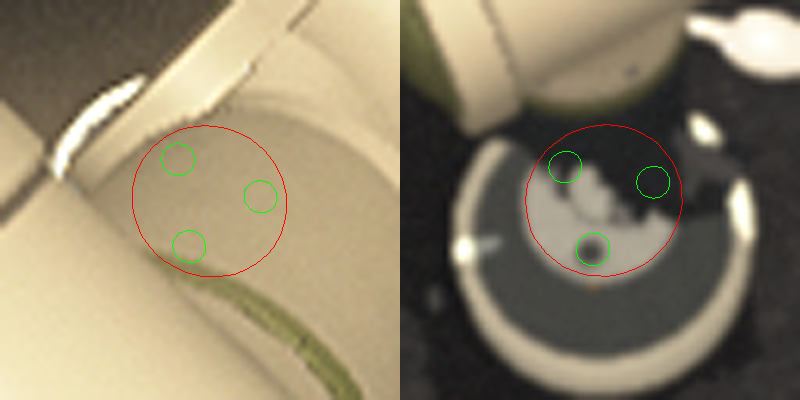

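The scene crop shows the head over the stand, with its front hole at (592,250) inside the predicted ring and the flange near its prediction, so I'm lowering it.

>>> jog_arm([
  [0,0,-0.01],
  [0,0,-0.006],
  [0,0,-0.004],
  [0,0,-0.002],
  [0,0,0],
], hand=[0.01,0.01,0.01,0.01,0.01], yaw=[0,0,0,0,0])

```text
time_s: 6.55
position: [0.4451, -0.2894, 0.0663]
tool_rot: [[0.209, 0.978, -0.0], [0.978, -0.209, 0.0], [0.0, -0.0, -1.0]]
ft_force: [1.0, -0.0, -0.7]
grip_width: 0.023
gripper_force: 59.2
```

>>> jog_arm([
  [0,0,-0.002],
  [0,0,-0.002],
  [0,0,-0.001],
  [0,0,-0.001],
  [0,0,0],
], hand=[0.01,0.01,0.01,0.01,0.01], yaw=[0,0,0,0,0])

```text
time_s: 7.18
position: [0.4451, -0.2894, 0.0603]
tool_rot: [[0.209, 0.978, -0.0], [0.978, -0.209, 0.0], [0.0, -0.0, -1.0]]
ft_force: [0.4, -0.2, -1.1]
grip_width: 0.023
gripper_force: 59.2
```

>>> jog_arm([
  [0,0,-0.001],
  [0,0,-0.0005],
  [0,0,0],
  [0,0,0],
  [0,0,0],
], hand=[0.01,0.01,0.01,0.01,0.01], yaw=[0,0,0,0,0])

```text
time_s: 7.8
position: [0.4451, -0.2893, 0.0589]
tool_rot: [[0.209, 0.978, 0.0], [0.978, -0.209, -0.0], [-0.0, 0.0, -1.0]]
ft_force: [-0.2, 0.9, 2.7]
grip_width: 0.0224
gripper_force: 59.6
```

>>> jog_arm([
  [0,0,0],
  [0,0,0],
  [0,0,0.01],
  [0,0,0.03],
  [0,0,0.05],
], hand=[0.03,0.05,0.06,0.06,0.06], yaw=[0,0,0,0,0])

```text
time_s: 8.43
position: [0.4447, -0.2889, 0.1494]
tool_rot: [[0.21, 0.978, -0.002], [0.978, -0.21, 0.002], [0.002, -0.002, -1.0]]
ft_force: [0.2, -0.3, 0.4]
grip_width: 0.06
gripper_force: 0.0
```

>>> jog_arm([
  [-0.02,0.03,0],
  [-0.025,0.05,0],
  [0,0.05,0],
  [0,0.05,0],
  [0,0.05,0],
], hand=[0.075,0.075,0.075,0.075,0.075], yaw=[0,0,0,0,0])

```text
time_s: 9.05
position: [0.4, -0.058, 0.1496]
tool_rot: [[0.21, 0.978, 0.001], [0.978, -0.21, -0.001], [-0.0, 0.001, -1.0]]
ft_force: [0.5, -0.9, -0.7]
grip_width: 0.075
gripper_force: 0.0
```

>>> jog_arm([
  [0.02,0.025,0],
  [0.0154,0,-0.02],
  [0,0,-0.05],
  [0,0,-0.03],
  [0,0,-0.0185],
], hand=[0.075,0.075,0.075,0.075,0.075], yaw=[0,0,0,0,0])

```text
time_s: 9.68
position: [0.4354, -0.0343, 0.0295]
tool_rot: [[0.209, 0.978, -0.001], [0.978, -0.209, 0.0], [0.0, -0.001, -1.0]]
ft_force: [-0.3, 0.0, 0.3]
grip_width: 0.0753
gripper_force: 0.0
```

Run:
```python
from h import *
import cv2
a=env.get_image("top")[:,:,::-1].copy();b=env.get_image("scene")[:,:,::-1].copy()
S=np.array([.445,-.289,0.03]);C=np.array([.4354,-.034,.01])
f=lambda n,im,P:(lambda p:cv2.resize(im[p[1]-30:p[1]+30,p[0]-30:p[0]+30],(400,300 if 0 else 400),interpolation=cv2.INTER_CUBIC))(proj(n,P)[0].round().astype(int))
cv2.imwrite("pics/g3.png",cv2.resize(np.vstack([np.hstack([f("top",a,S),f("scene",b,S)]),np.hstack([f("top",a,C),f("scene",b,C)])]),(600,600)))
```

```text
(no output)
```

View pics/g3.png

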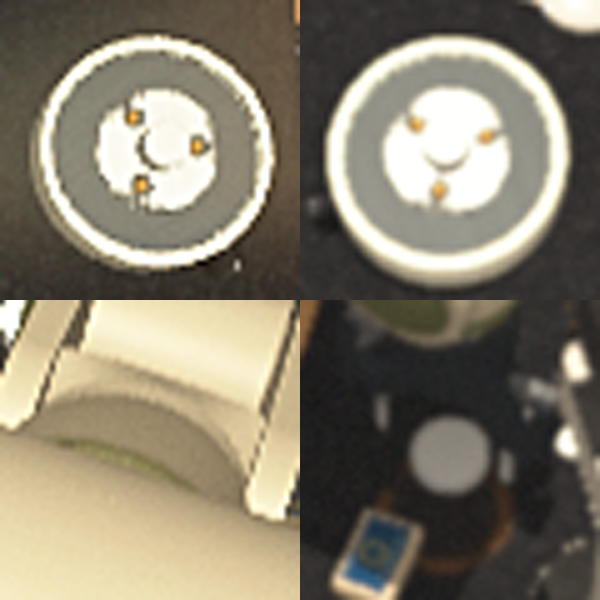

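The head is seated: all three brass studs show in its holes in both views. The cap at (450,455) lies between the open fingers. Grasping it now.

>>> jog_arm([
  [0,0,-0.006],
  [0,0,-0.004],
  [0,0,0],
  [0,0,0],
  [0,0,0],
], hand=[0.075,0.075,0.075,0.06,0.045], yaw=[0,0,0,0,0])

```text
time_s: 10.4
position: [0.4355, -0.0344, 0.0207]
tool_rot: [[0.209, 0.978, 0.0], [0.978, -0.209, -0.0], [-0.0, 0.0, -1.0]]
ft_force: [-3.9, 1.6, 15.4]
grip_width: 0.0459
gripper_force: 35.3
```

>>> jog_arm([
  [0,0,0],
  [0,0,0],
  [0,0,0],
  [0,0,0.02],
  [0,0,0.02],
], hand=[0.03,0.03,0.03,0.03,0.03], yaw=[0,0,0,0,0])

```text
time_s: 11.02
position: [0.4353, -0.0343, 0.0608]
tool_rot: [[0.209, 0.978, -0.001], [0.978, -0.209, 0.0], [0.0, -0.001, -1.0]]
ft_force: [0.3, -0.0, -1.0]
grip_width: 0.0443
gripper_force: 69.6
```

>>> jog_arm([
  [-0.015,0,0.05],
  [-0.02,-0.03,0.03],
  [0,-0.05,0],
  [0,-0.05,0],
  [0,-0.05,0],
], hand=[0.03,0.03,0.03,0.03,0.03], yaw=[0,0,0,0,0])

```text
time_s: 11.65
position: [0.4002, -0.2159, 0.1405]
tool_rot: [[0.21, 0.978, 0.0], [0.978, -0.21, -0.0], [-0.0, 0.0, -1.0]]
ft_force: [0.4, -0.6, -0.9]
grip_width: 0.0444
gripper_force: 69.6
```

>>> jog_arm([
  [0,-0.05,0],
  [0.015,-0.025,0],
  [0.0296,0,-0.02],
  [0,0,-0.02],
  [0,0,-0.01],
], hand=[0.03,0.03,0.03,0.03,0.03], yaw=[0,0,0,0,0])

```text
time_s: 12.28
position: [0.4448, -0.2889, 0.0892]
tool_rot: [[0.209, 0.978, -0.001], [0.978, -0.209, 0.001], [0.001, -0.002, -1.0]]
ft_force: [-0.4, 0.5, -1.0]
grip_width: 0.0443
gripper_force: 69.6
```

>>> jog_arm([
  [0,0,-0.01],
  [0,0,-0.005],
  [0,0,-0.003],
  [0,0,-0.001],
  [0,0,0],
], hand=[0.03,0.03,0.03,0.03,0.03], yaw=[0,0,0,0,0])

```text
time_s: 12.9
position: [0.4452, -0.2894, 0.0715]
tool_rot: [[0.209, 0.978, 0.0], [0.978, -0.209, -0.0], [-0.0, 0.0, -1.0]]
ft_force: [-0.8, -0.4, -0.3]
grip_width: 0.0446
gripper_force: 69.6
```

>>> jog_arm([
  [0,0,-0.001],
  [0,0,-0.0005],
  [0,0,0],
  [0,0,0],
  [0,0,0],
], hand=[0.03,0.03,0.03,0.05,0.065], yaw=[0,0,0,0,0])

```text
time_s: 13.52
position: [0.4451, -0.2893, 0.0697]
tool_rot: [[0.209, 0.978, -0.0], [0.978, -0.209, 0.0], [0.0, -0.0, -1.0]]
ft_force: [-0.6, 0.1, -0.3]
grip_width: 0.0643
gripper_force: 0.0
```

>>> jog_arm([
  [0,0,0.01],
  [0,0,0.03],
  [0,0,0.05],
  [-0.045,0.03,0.02],
  [0,0.05,0],
], hand=[0.065,0.065,0.065,0.065,0.065], yaw=[0,0,0,0,0])

```text
time_s: 14.15
position: [0.3989, -0.2096, 0.1818]
tool_rot: [[0.213, 0.977, 0.003], [0.977, -0.213, -0.003], [-0.002, 0.003, -1.0]]
ft_force: [0.6, 0.6, -0.7]
grip_width: 0.0649
gripper_force: 0.0
```

>>> jog_arm([
  [0,0.045,0],
  [0,0.045,0],
  [0,0.045,0],
  [0,0.045,0],
  [0,0.045,0],
], hand=[0.04,0.04,0.04,0.04,0.04], yaw=[-0.1227,-0.1227,-0.1227,-0.1227,-0.1227])

```text
time_s: 14.78
position: [0.4, 0.017, 0.1805]
tool_rot: [[0.737, 0.676, 0.001], [0.676, -0.737, -0.0], [0.001, 0.001, -1.0]]
ft_force: [0.7, -1.3, 0.3]
grip_width: 0.0401
gripper_force: 0.0
```

>>> jog_arm([
  [0.001,0.0443,0],
  [0.001,0.0443,0],
  [0.001,0.0443,0],
  [0.0013,0.0443,0],
  [0,0,-0.03],
], hand=[0.04,0.04,0.04,0.04,0.04], yaw=[-0.1227,-0.1227,-0.1227,-0.1227,-0.1227])

```text
time_s: 15.4
position: [0.4053, 0.1954, 0.1513]
tool_rot: [[0.991, 0.132, 0.005], [0.132, -0.991, 0.001], [0.006, -0.001, -1.0]]
ft_force: [0.4, -1.0, -1.6]
grip_width: 0.0404
gripper_force: 0.0
```

>>> jog_arm([
  [0,0,-0.03],
  [0,0,-0.025],
  [0,0,-0.015],
  [0,0,0],
  [0,0,0],
], hand=[0.04,0.04,0.04,0.04,0.04], yaw=[0,0,0,0,0])

```text
time_s: 16.02
position: [0.4048, 0.193, 0.0807]
tool_rot: [[0.991, 0.132, 0.001], [0.132, -0.991, 0.0], [0.001, -0.0, -1.0]]
ft_force: [-0.0, -0.9, 0.3]
grip_width: 0.0401
gripper_force: 0.0
```

```bash
cat > duo.py <<'E'
from h import *
import cv2,sys
def duo(out,pts,raw=None):
    a={n:env.get_image(n)[:,:,::-1].copy() for n in("top","scene")}
    if raw:
        for n in a: cv2.imwrite(f"{raw}_{n}.png",a[n])
    rows=[]
    for P in pts:
        r=[]
        for n in a:
            p=proj(n,P)[0].round().astype(int);r.append(cv2.resize(a[n][p[1]-30:p[1]+30,p[0]-30:p[0]+30],(300,300),interpolation=cv2.INTER_CUBIC));print(n,p-30)
        rows.append(np.hstack(r))
    cv2.imwrite(out,np.vstack(rows))
E
python3 - <<'E'
from duo import *
duo("pics/g4.png",[[.445,-.289,.05],[.436,.1975,.05]],"w4");print(env.observe()["position"])
E
```

```text
top [344 162]
scene [202 260]
top [166 167]
scene [240 122]
[0.40482988 0.19295009 0.08066559]
```

View pics/g4.png

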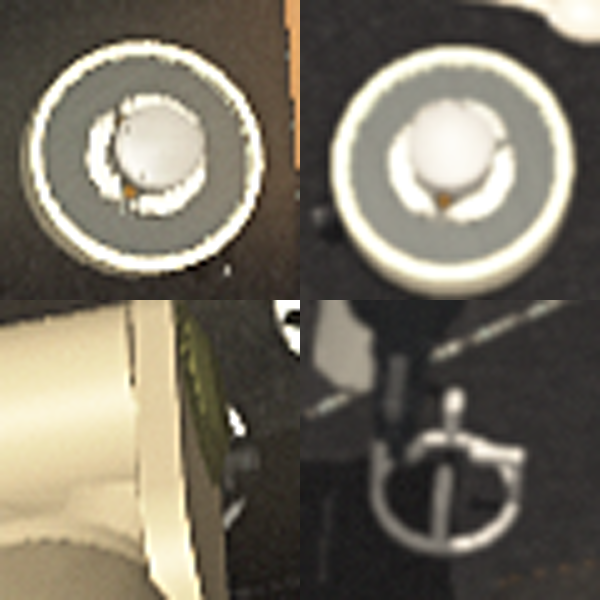

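Run:
```python
from h import *
np.set_printoptions(precision=4,suppress=True)
print("cap",ray("top",crop([[160,147]],5,344,162),.058)[:,:2],ray("scene",crop([[151,142]],5,202,260),.058)[:,:2])
print("rim",ray("top",crop([[147,156]],5,344,162),.036)[:,:2],ray("scene",crop([[152.5,163]],5,202,260),.036)[:,:2])
print("flange",ray("top",crop([[147,153]],5,344,162),.037)[:,:2])
```

```text
cap [[ 0.4457 -0.2904]] [[ 0.4433 -0.2879]]
rim [[ 0.4446 -0.2893]] [[ 0.4443 -0.2916]]
flange [[ 0.4461 -0.2891]]
```

The cap is centred over the head to about 1 mm. The gripper stands over the support's robot-side arm at about (395,400) in the lower-right crop. Pinching it now.

>>> jog_arm([
  [0,0,-0.012],
  [0,0,-0.008],
  [0,0,-0.0035],
  [0,0,0],
  [0,0,0],
], hand=[0.04,0.04,0.04,0.04,0.04], yaw=[0,0,0,0,0], grip_force=80)

```text
time_s: 16.75
position: [0.4045, 0.1929, 0.0564]
tool_rot: [[0.991, 0.132, 0.0], [0.132, -0.991, 0.0], [0.0, -0.0, -1.0]]
ft_force: [-0.2, -0.6, -0.2]
grip_width: 0.04
gripper_force: 0.0
```

>>> jog_arm([
  [0,0,0],
  [0,0,0],
  [0,0,0],
  [0,0,0],
  [0,0,0],
], hand=[0.02,0.01,0.0,0.0,0.0], yaw=[0,0,0,0,0])

```text
time_s: 17.38
position: [0.4044, 0.1929, 0.0567]
tool_rot: [[0.991, 0.133, 0.0], [0.133, -0.991, 0.0], [0.0, -0.0, -1.0]]
ft_force: [-1.3, -0.2, 5.3]
grip_width: 0.0065
gripper_force: 78.8
```

>>> jog_arm([
  [0,0,0.01],
  [0,0,0.03],
  [0,0,0.04],
  [0,0,0.02],
  [0,0,0],
], hand=[0.0,0.0,0.0,0.0,0.0], yaw=[0,0,0,0,0])

```text
time_s: 18.0
position: [0.4048, 0.193, 0.1576]
tool_rot: [[0.991, 0.132, 0.003], [0.132, -0.991, 0.001], [0.003, -0.0, -1.0]]
ft_force: [-1.0, -0.1, -2.3]
grip_width: 0.0066
gripper_force: 78.4
```

Run:
```python
from duo import *
duo("pics/g5.png",[[.436,.1975,.125]],"w5");print(env.observe()["position"])
```

```text
top [162 163]
scene [240 107]
[0.40396511 0.19275072 0.15579323]
```

View pics/g5.png

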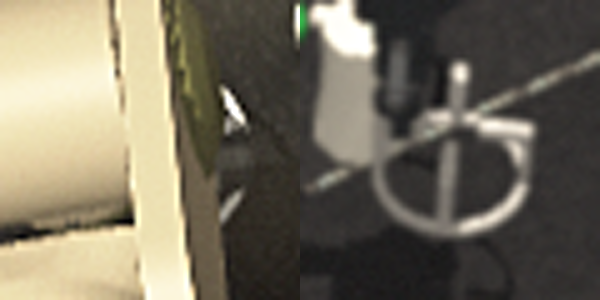

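Run:
```python
from h import *
np.set_printoptions(precision=1,suppress=True)
t=np.linspace(0,6.283,90)
for tilt in(0,3,6):
  for z in(.1,.107):
    p=np.c_[.436+.05*np.cos(t),.1975+.05*np.sin(t),z-np.tan(np.radians(tilt))*(.032+.05*np.cos(t))]
    q=(proj("scene",p)-[240,107]+.5)*5-.5+[300,0];print(tilt,z,q.min(0),q.max(0))
a=[[.4359,.1975,.152],[.4359-.05*np.sin(.1326),.1975+.05*np.cos(.1326),.152],[.4359+.05*np.sin(.1326),.1975-.05*np.cos(.1326),.152],[.4359+.05*np.cos(.1326),.1975+.05*np.sin(.1326),.152]]
print((proj("scene",a)-[240,107]+.5)*5-.5+[300,0])
```

```text
0 0.1 [375.1 117.4] [530.1 236.2]
0 0.107 [375.2 110.1] [530.9 229.2]
3 0.1 [375.1 118.4] [529.7 238.6]
3 0.107 [375.2 111.2] [530.4 231.6]
6 0.1 [375.1 119.3] [529.2 241.1]
6 0.107 [375.2 112. ] [530.  234.1]
[[455.7 120.8]
 [462.7  62.2]
 [448.3 182. ]
 [535.8 127.9]]
```

The lifted support is level within about 3° and where predicted, with its ring from x 375 to 530 and its bottom at y 238. Carrying it to the stand.

>>> jog_arm([
  [-0.02,-0.02,0],
  [-0.02,-0.045,0],
  [0,-0.05,0],
  [0,-0.05,0],
  [0,-0.05,0],
], hand=[0.0,0.0,0.0,0.0,0.0], yaw=[0,0,0,0,0])

```text
time_s: 18.73
position: [0.3637, -0.0235, 0.1555]
tool_rot: [[0.991, 0.132, -0.002], [0.132, -0.991, 0.001], [-0.002, -0.001, -1.0]]
ft_force: [1.2, 0.6, -1.6]
grip_width: 0.0062
gripper_force: 78.5
```

>>> jog_arm([
  [0,-0.05,0],
  [0,-0.05,0],
  [0,-0.05,0],
  [0,-0.05,0],
  [0,-0.05,0],
], hand=[0.0,0.0,0.0,0.0,0.0], yaw=[0,0,0,0,0])

```text
time_s: 19.35
position: [0.3638, -0.2735, 0.1552]
tool_rot: [[0.991, 0.132, -0.001], [0.132, -0.991, 0.002], [-0.001, -0.002, -1.0]]
ft_force: [0.8, 0.5, -2.4]
grip_width: 0.0068
gripper_force: 78.5
```

>>> jog_arm([
  [0.025,-0.0218,0],
  [0.0237,0,0],
  [0,0,-0.015],
  [0,0,-0.015],
  [0,0,0],
], hand=[0.0,0.0,0.0,0.0,0.0], yaw=[0,0,0,0,0])

```text
time_s: 19.98
position: [0.4124, -0.2932, 0.1244]
tool_rot: [[0.991, 0.132, -0.003], [0.132, -0.991, 0.003], [-0.003, -0.004, -1.0]]
ft_force: [-0.9, 0.3, -1.8]
grip_width: 0.0065
gripper_force: 78.5
```

Run:
```python
from duo import *
duo("pics/g6.png",[[.445,-.289,.06]],"w6");print(env.observe()["position"],env.observe()["ft_force"])
t=np.linspace(0,6.283,90)
p=np.c_[.4447+.05*np.cos(t),-.2893+.05*np.sin(t),t*0+.0695];o=proj("scene",[.445,-.289,.06])[0].round()-30
q=(proj("scene",p)-o+.5)*5-.5+[300,0];print(q.min(0),q.max(0))
```

```text
top [345 161]
scene [202 258]
[ 0.41301459 -0.29388278  0.12600362] [-0.3610553  -0.18395802 -1.53930852]
[356.71195309  58.25412892] [546.63685522 241.81860125]
```

View pics/g6.png

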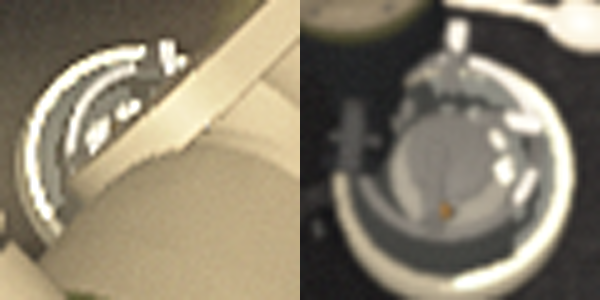

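The ring hangs over the pan, centred within the rim in both crops. Lowering it.

>>> jog_arm([
  [0,0,-0.012],
  [0,0,-0.01],
  [0,0,-0.007],
  [0,0,-0.005],
  [0,0,0],
], hand=[0.0,0.0,0.0,0.0,0.0], yaw=[0,0,0,0,0])

```text
time_s: 20.7
position: [0.4131, -0.2939, 0.092]
tool_rot: [[0.991, 0.132, -0.0], [0.132, -0.991, 0.0], [-0.0, -0.0, -1.0]]
ft_force: [0.4, 0.4, -1.7]
grip_width: 0.0066
gripper_force: 78.6
```

>>> jog_arm([
  [0,0,-0.002],
  [0,0,-0.0015],
  [0,0,-0.0015],
  [0,0,-0.0005],
  [0,0,0],
], hand=[0.0,0.0,0.0,0.0,0.0], yaw=[0,0,0,0,0])

```text
time_s: 21.32
position: [0.4131, -0.2939, 0.0869]
tool_rot: [[0.991, 0.132, 0.0], [0.132, -0.991, 0.0], [0.0, -0.0, -1.0]]
ft_force: [0.1, 0.6, -1.0]
grip_width: 0.0065
gripper_force: 78.6
```

>>> jog_arm([
  [0,0,-0.0005],
  [0,0,0],
  [0,0,0],
  [0,0,0],
  [0,0,0],
], hand=[0.0,0.0,0.015,0.03,0.04], yaw=[0,0,0,0,0])

```text
time_s: 21.95
position: [0.4131, -0.294, 0.0862]
tool_rot: [[0.991, 0.132, 0.0], [0.132, -0.991, 0.0], [0.0, -0.0, -1.0]]
ft_force: [-0.8, -0.1, 0.2]
grip_width: 0.04
gripper_force: 0.0
```

>>> jog_arm([
  [0,0,0.015],
  [0,0,0.04],
  [0,0,0.05],
  [-0.03,0.04,0.05],
  [0,0.05,0.05],
], hand=[0.04,0.04,0.04,0.06,0.085], yaw=[0,0,0,0,0])

```text
time_s: 22.58
position: [0.3854, -0.2137, 0.281]
tool_rot: [[0.992, 0.13, -0.0], [0.13, -0.992, 0.0], [-0.0, -0.0, -1.0]]
ft_force: [1.3, 0.7, 0.6]
grip_width: 0.0745
gripper_force: 0.0
```

>>> jog_arm([
  [0,0.05,0],
  [0,0.05,0],
  [0,0.05,0],
  [0,0.05,0],
  [0,0,0],
], hand=[0.085,0.085,0.085,0.085,0.085], yaw=[0,0,0,0,0])

```text
time_s: 23.2
position: [0.3861, -0.0119, 0.2799]
tool_rot: [[0.991, 0.137, 0.0], [0.137, -0.991, 0.0], [0.0, -0.0, -1.0]]
ft_force: [0.1, 0.2, 0.2]
grip_width: 0.0849
gripper_force: 0.0
```

Run:
```python
from duo import *
duo("pics/g7.png",[[.445,-.289,.06],[.352,.308,.08]],"w7");print(env.observe()["position"])
```

```text
top [345 161]
scene [202 258]
top [123 197]
scene [223  87]
[ 0.38665291 -0.01436898  0.27975814]
```

View pics/g7.png

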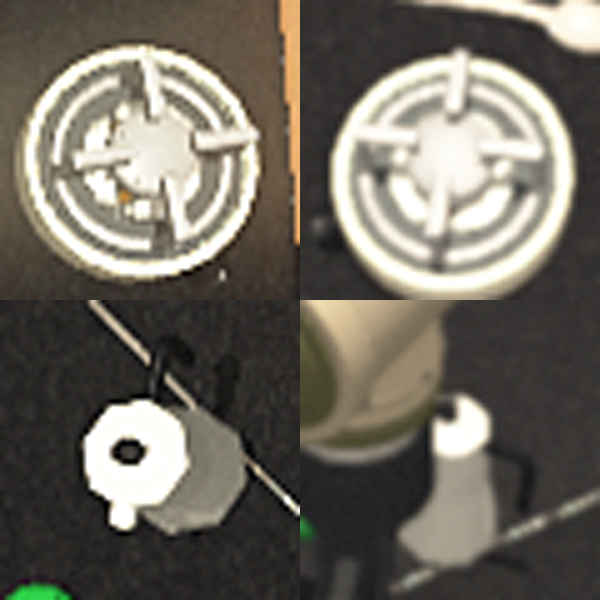

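The support sits on the pan floor inside the rim over the cap, with its arms crossing near (155,147) in the top crop. The pot's lid is at (136,453), knob (129,453), spout (122,515) and handle near (168,352).

Run:
```python
from h import *
np.set_printoptions(precision=4,suppress=True)
T=lambda p,z:ray("top",crop(p,5,123,197),z)[:,:2]
S=lambda p,z:ray("scene",crop(p,5,223,87),z)[:,:2]
print("lid",T([[136,153]],.104),S([[161,126]],.104)); print("knob",T([[129,152]],.118))
print("foot bottom right/low edges top",T([[246,150],[210,230]],.0))
print("foot scene L,R edges",S([[98,232],[197,250]],.0),"low",S([[150,268]],0))
s=ray("top",crop([[75,158],[257,138],[148,60],[175,237]],5,345,161),.082)[:,:2];print("arm ends",s,s.mean(0))
t=np.linspace(0,6.283,8,endpoint=False)
for c in([.351,.3085],[.353,.308]):
  for r,z in((.029,.102),(.036,0)):
    u=np.linspace(0,6.283,90);P=np.c_[c[0]+r*np.cos(u),c[1]+r*np.sin(u),z+0*u]
    for n,o in(("top",[123,197]),("scene",[223,87])):
      q=(proj(n,P)-o+.5)*5-.5;print(c,r,n,q.min(0),q.max(0))
```

```text
lid [[0.35   0.3086]] [[0.3568 0.3104]]
knob [[0.3493 0.3082]]
foot bottom right/low edges top [[0.3606 0.2753]
 [0.3154 0.2946]]
foot scene L,R edges [[0.314  0.297 ]
 [0.3872 0.2981]] low [[0.3587 0.2733]]
arm ends [[ 0.4388 -0.2413]
 [ 0.4483 -0.3376]
 [ 0.4913 -0.2828]
 [ 0.3959 -0.2914]] [ 0.4436 -0.2883]
[0.351, 0.3085] 0.029 top [81.7426 95.907 ] [192.88   207.5377]
[0.351, 0.3085] 0.029 scene [109.2581  97.9443] [194.6099 159.9128]
[0.351, 0.3085] 0.036 top [124.6139 104.505 ] [250.4125 230.9712]
[0.351, 0.3085] 0.036 scene [101.8118 192.9412] [201.4044 268.0338]
[0.353, 0.308] 0.029 top [82.8456 92.0823] [193.9503 203.6439]
[0.353, 0.308] 0.029 scene [111.9174  98.9697] [197.3021 160.9866]
[0.353, 0.308] 0.036 top [125.6073 101.0187] [251.3721 227.4136]
[0.353, 0.308] 0.036 scene [104.3087 193.9369] [203.9373 269.0846]
```

>>> jog_arm([
  [-0.005,0.045,0],
  [-0.005,0.045,0],
  [-0.005,0.045,0],
  [-0.005,0.045,0],
  [-0.005,0.045,0],
], hand=[0.085,0.085,0.085,0.085,0.085], yaw=[-0.08,-0.08,-0.08,-0.08,-0.08])

```text
time_s: 23.92
position: [0.3622, 0.2109, 0.2797]
tool_rot: [[0.963, -0.269, 0.0], [-0.269, -0.963, -0.0], [0.0, 0.0, -1.0]]
ft_force: [1.2, -1.6, 0.4]
grip_width: 0.0847
gripper_force: 0.0
```

>>> jog_arm([
  [-0.005,0.045,0],
  [-0.006,0.045,0],
  [0,0.008,0],
  [0,0,0],
  [0,0,0],
], hand=[0.085,0.085,0.085,0.085,0.085], yaw=[0,0,0,0,0])

```text
time_s: 24.55
position: [0.3512, 0.3074, 0.2797]
tool_rot: [[0.964, -0.266, 0.0], [-0.266, -0.964, -0.0], [0.0, 0.0, -1.0]]
ft_force: [0.3, -0.8, 0.5]
grip_width: 0.085
gripper_force: 0.0
```

>>> jog_arm([
  [-0.001,0.001,-0.05],
  [0,0,-0.04],
  [0,0,-0.03],
  [0,0,-0.02],
  [0,0,-0.02],
], hand=[0.085,0.085,0.085,0.085,0.085], yaw=[0,0,0,0,0])

```text
time_s: 25.18
position: [0.3501, 0.3086, 0.1192]
tool_rot: [[0.964, -0.266, 0.0], [-0.266, -0.964, 0.0], [0.0, -0.0, -1.0]]
ft_force: [0.4, -0.2, 0.0]
grip_width: 0.0851
gripper_force: 0.0
```

>>> jog_arm([
  [0,0,-0.015],
  [0,0,-0.012],
  [0,0,-0.009],
  [0,0,0],
  [0,0,0],
], hand=[0.085,0.085,0.085,0.085,0.085], yaw=[0,0,0,0,0])

```text
time_s: 25.8
position: [0.3498, 0.3097, 0.0841]
tool_rot: [[0.964, -0.264, 0.001], [-0.264, -0.964, 0.0], [0.001, -0.001, -1.0]]
ft_force: [-0.5, 0.5, 0.1]
grip_width: 0.0853
gripper_force: 0.0
```

>>> jog_arm([
  [0,0,0],
  [0,0,0],
  [0,0,0],
  [0,0,0],
  [0,0,0],
], hand=[0.075,0.067,0.06,0.055,0.05], yaw=[0,0,0,0,0], grip_force=60)

```text
time_s: 26.42
position: [0.3496, 0.3095, 0.0842]
tool_rot: [[0.965, -0.264, 0.0], [-0.264, -0.965, -0.0], [0.001, -0.0, -1.0]]
ft_force: [-1.7, -2.7, 8.3]
grip_width: 0.0564
gripper_force: 63.1
```

>>> jog_arm([
  [0,0,0],
  [0,0,0],
  [0,0,0],
  [0,0,0],
  [0,0,0],
], hand=[0.04,0.04,0.04,0.04,0.04], yaw=[0,0,0,0,0])

```text
time_s: 27.05
position: [0.3496, 0.3095, 0.0842]
tool_rot: [[0.965, -0.264, 0.0], [-0.264, -0.965, -0.0], [0.0, 0.0, -1.0]]
ft_force: [-1.4, -3.0, 7.9]
grip_width: 0.057
gripper_force: 63.1
```

>>> jog_arm([
  [0,0,0.005],
  [0,0,0.015],
  [0,0,0.03],
  [0,0,0.04],
  [0,0,0.04],
], hand=[0.04,0.04,0.04,0.04,0.04], yaw=[0,0,0,0,0])

```text
time_s: 27.68
position: [0.3492, 0.3094, 0.2147]
tool_rot: [[0.965, -0.264, -0.001], [-0.264, -0.965, -0.0], [-0.001, 0.001, -1.0]]
ft_force: [0.9, 0.9, -3.4]
grip_width: 0.0567
gripper_force: 65.0
```

>>> jog_arm([
  [0,-0.02,0],
  [0,-0.04,0],
  [0,-0.04,0],
  [0,-0.04,0],
  [0,-0.04,0],
], hand=[0.04,0.04,0.04,0.04,0.04], yaw=[0,0,0,0,0])

```text
time_s: 28.3
position: [0.3491, 0.1285, 0.2136]
tool_rot: [[0.965, -0.264, -0.001], [-0.264, -0.965, -0.0], [-0.001, 0.0, -1.0]]
ft_force: [0.9, 0.4, -3.2]
grip_width: 0.0567
gripper_force: 65.2
```

>>> jog_arm([
  [0,-0.04,0],
  [0,-0.04,0],
  [0,-0.04,0],
  [0,-0.04,0],
  [0,-0.04,0],
], hand=[0.04,0.04,0.04,0.04,0.04], yaw=[0,0,0,0,0])

```text
time_s: 28.92
position: [0.3491, -0.0715, 0.2137]
tool_rot: [[0.964, -0.264, -0.0], [-0.264, -0.964, 0.0], [-0.0, -0.0, -1.0]]
ft_force: [0.1, 1.2, -4.0]
grip_width: 0.0563
gripper_force: 65.2
```

>>> jog_arm([
  [0,-0.04,0],
  [0,-0.04,0],
  [0,-0.04,0],
  [0,-0.04,0],
  [0,-0.035,0],
], hand=[0.04,0.04,0.04,0.04,0.04], yaw=[0,0,0,0,0])

```text
time_s: 29.55
position: [0.3492, -0.2666, 0.2135]
tool_rot: [[0.964, -0.265, -0.0], [-0.265, -0.964, 0.001], [-0.001, -0.001, -1.0]]
ft_force: [0.3, -0.3, -2.8]
grip_width: 0.0565
gripper_force: 65.2
```

>>> jog_arm([
  [0.025,-0.015,0],
  [0.03,-0.008,0],
  [0.03,0,0],
  [0.009,0,0],
  [0,0,0],
], hand=[0.04,0.04,0.04,0.04,0.04], yaw=[0,0,0,0,0])

```text
time_s: 30.18
position: [0.4434, -0.288, 0.2133]
tool_rot: [[0.965, -0.263, -0.001], [-0.263, -0.965, 0.001], [-0.001, -0.0, -1.0]]
ft_force: [-0.5, -0.0, -4.0]
grip_width: 0.0567
gripper_force: 65.4
```

>>> jog_arm([
  [0,0,-0.015],
  [0,0,-0.015],
  [0,0,-0.007],
  [0,0,-0.003],
  [0,0,0],
], hand=[0.04,0.04,0.04,0.04,0.04], yaw=[0,0,0,0,0])

```text
time_s: 30.8
position: [0.4435, -0.2885, 0.174]
tool_rot: [[0.964, -0.264, 0.0], [-0.264, -0.964, -0.0], [0.0, 0.0, -1.0]]
ft_force: [-0.2, 0.1, -3.3]
grip_width: 0.0565
gripper_force: 65.4
```

Run:
```python
from duo import *
duo("pics/g8.png",[[.444,-.2885,.11]],"w8");print(env.observe()["position"])
u=np.linspace(0,6.283,90);o=proj("scene",[.444,-.2885,.11])[0].round()-30
for r,z in((.036,.09),(.029,.192)):
    q=(proj("scene",np.c_[.444+r*np.cos(u),-.2885+r*np.sin(u),z+0*u])-o+.5)*5-.5+[300,0];print(q.min(0),q.max(0))
```

```text
top [350 158]
scene [201 251]
[ 0.44365923 -0.28853391  0.17416097]
[384.69963895 101.60363598] [523.66841186 235.29372435]
[383.74937847  34.82857065] [505.94540093 149.80588351]
```

View pics/g8.png

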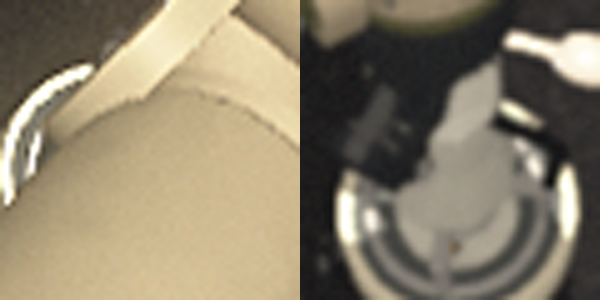

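The pot foot spans about x 393 to 520 with its bottom at y 236, which matches the prediction, so it is centred. Setting it down.

>>> jog_arm([
  [0,0,-0.003],
  [0,0,-0.002],
  [0,0,-0.001],
  [0,0,-0.001],
  [0,0,0],
], hand=[0.04,0.04,0.04,0.04,0.04], yaw=[0,0,0,0,0])

```text
time_s: 31.52
position: [0.4436, -0.2884, 0.1667]
tool_rot: [[0.965, -0.264, -0.0], [-0.264, -0.965, 0.0], [-0.0, -0.0, -1.0]]
ft_force: [0.8, -0.5, -2.9]
grip_width: 0.0563
gripper_force: 65.4
```

>>> jog_arm([
  [0,0,-0.0005],
  [0,0,-0.0005],
  [0,0,0],
  [0,0,0],
  [0,0,0],
], hand=[0.04,0.04,0.04,0.04,0.04], yaw=[0,0,0,0,0])

```text
time_s: 32.15
position: [0.4438, -0.2885, 0.1662]
tool_rot: [[0.965, -0.264, 0.001], [-0.264, -0.965, -0.001], [0.001, 0.0, -1.0]]
ft_force: [0.1, 1.0, 5.8]
grip_width: 0.0568
gripper_force: 66.2
```

Contact at the expected height. Releasing gently and retreating straight up.

>>> jog_arm([
  [0,0,0],
  [0,0,0],
  [0,0,0],
  [0,0,0],
  [0,0,0],
], hand=[0.06,0.068,0.075,0.082,0.085], yaw=[0,0,0,0,0])

```text
time_s: 32.78
position: [0.4436, -0.2884, 0.1657]
tool_rot: [[0.965, -0.264, -0.0], [-0.264, -0.965, 0.0], [-0.0, -0.0, -1.0]]
ft_force: [0.1, 0.4, 0.1]
grip_width: 0.085
gripper_force: 0.0
```

>>> jog_arm([
  [0,0,0],
  [0,0,0.01],
  [0,0,0.025],
  [0,0,0.03],
  [0,0,0.03],
], hand=[0.085,0.085,0.085,0.085,0.085], yaw=[0,0,0,0,0])

```text
time_s: 33.4
position: [0.4436, -0.2883, 0.2624]
tool_rot: [[0.965, -0.264, 0.001], [-0.264, -0.965, -0.001], [0.001, 0.0, -1.0]]
ft_force: [0.0, -1.2, -0.6]
grip_width: 0.0849
gripper_force: 0.0
```

>>> jog_arm([
  [0,0,0.03],
  [-0.03,0.02,0.01],
  [-0.03,0.04,0],
  [0,0.05,0],
  [0,0.05,0],
], hand=[0.085,0.085,0.085,0.085,0.085], yaw=[0,0,0,0,0])

```text
time_s: 34.02
position: [0.3831, -0.1271, 0.3016]
tool_rot: [[0.964, -0.265, 0.001], [-0.265, -0.964, -0.001], [0.001, 0.0, -1.0]]
ft_force: [0.5, 0.8, 0.2]
grip_width: 0.0852
gripper_force: 0.0
```

>>> jog_arm([
  [0,0.05,0],
  [0,0.05,0],
  [0,0.05,0],
  [0,0,0],
  [0,0,0],
], hand=[0.085,0.085,0.085,0.085,0.085], yaw=[0,0,0,0,0])

```text
time_s: 34.65
position: [0.3837, 0.0213, 0.3011]
tool_rot: [[0.965, -0.264, 0.001], [-0.264, -0.965, -0.0], [0.001, 0.0, -1.0]]
ft_force: [-0.7, -0.1, 0.2]
grip_width: 0.0851
gripper_force: 0.0
```

Run:
```python
from duo import *
duo("pics/g9.png",[[.444,-.2885,.11],[.46,.02,.02]],"w9");o=env.observe();print(o["position"],o["time_s"])
```

```text
top [350 158]
scene [201 251]
top [231 160]
scene [234 172]
[0.38374255 0.02065909 0.30089921] 34.75
```

View pics/g9.png

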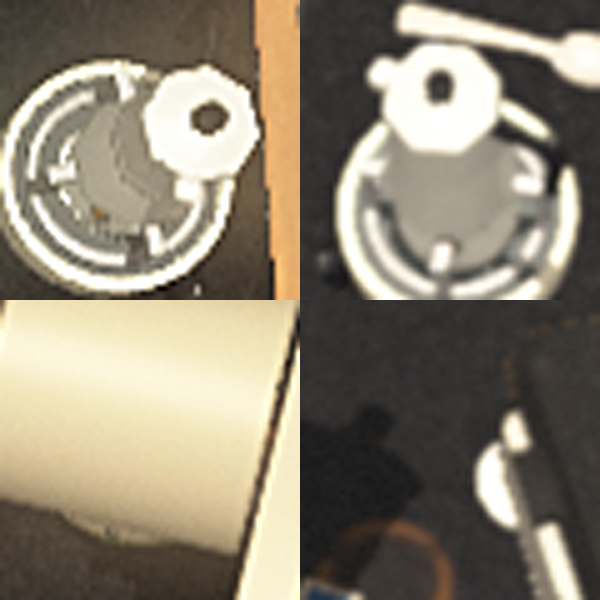

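The pot stands upright: its lid in the scene crop spans x 384 to 501, y 40 to 153, as predicted for a centred pot, with the support arms showing evenly round the foot. I'll hand the job in.

Run:
```python
from h import *
print(ray("top",crop([[203,123]],5,350,158),.185)[:,:2],ray("scene",crop([[142,97]],5,201,251),.185)[:,:2])
print(env.close_job())
```

```text
[[ 0.44416359 -0.29006647]] [[ 0.44233652 -0.28892223]]
the job is handed in; nothing more can be done
None
```

The burner is back together and handed in at about 35 s: head_3 seated on the studs, the cap over its hub, the pan support inside the rim, and the pot upright within about 2 mm of centre; no verdict came back.

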